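# Turn the track tile into line and weigh it down

## Robot

A 6-joint arm with a two-finger parallel gripper is mounted at the origin on the work surface. World frame = base frame: x ahead of the robot, y to its left, z up, the work surface at z = 0. Lengths are in m, angles in rad, forces in N, time in s.
With the tool pointing down it reaches from about 0.375 to 0.9 m from the base axis. Payload 3.1 kg.
Tool frame: the origin (TCP) lies at the very end of the fingers, on their centre line; the grasp point (between the pads) lies 19 mm behind it (grip_depth is the distance from the TCP to the grasp point, in m); z points along the fingers, y is the line along which they close (so a half turn about z gives the same grasp; the last joint's range is limited). The gripper opens to 85 mm and grips with 20 to 120 N. Pads are 22 mm wide; open, the fingers measure 114 mm over their backs; the gripper's body (76 mm by 85 mm) begins 54 mm behind the grasp point. The pads swing forward as they close: fully open they stand 13 mm farther back than shut.
Start: joints at [0.965, 0.527, 1.433, -0, 1.181, -0.178], TCP at [0.259, 0.569, 0.231] pointing down, gripper open.
Joint ranges: [-3.08, 3.08], [-0.75, 2.2], [0.22, 2.44], [-1.43, 4.57], [0, 2.65], [-2.85, 2.85]. Speed limits (rad/s): [2.79, 2.79, 3.14, 3.14, 3.14, 3.14].

## Interface

Orientations are given as a unit quaternion [x, y, z, w].
In Python, from station import * gives the robot as it stands.
- The arm moves only by the tool apply_moves, never from a script. Its argument "plan" is a list of rows, each a list of 7 numbers: the shift along the tool's x, y, z in m, then the turn, a rotation vector about the tool's x, y, z in rad, then the gripper command: -1 is fully open, 1 is shut, values between are in proportion. In form: [[dx, dy, dz, wx, wy, wz, jaw], ...]. A call has 1 to 8 rows; each row shifts and turns the commanded pose from where the row before left it, along the tool's axes as they then stand; what a row does not reach is not made up. A row lasts 1/8 s, in which the tool goes at most 62.5 mm and 10.7 degrees, less where a joint would pass 70% of its speed; a pose out of reach is approached as far as the arm can. A call is refused whole if a number of a shift passes 0.0625 or a number of a turn 0.188, either way. A call with a gripper value outside its range is refused whole. The fingers move at their own pace and stop on an object; "force" is the grip in N (left out, the last holds). Time passes only in rows, so rows that do not move let the fingers close. It gives the time, the measured TCP pose, the force, the opening and the grip force at its end, in the units of the state.
- sense(): the state, without advancing time (a new reading comes with each control period).
- snapshot(name): name is "scene" or "side" or "wrist"; returns the picture (384x512x3 uint8, red, green, blue); there is no depth.
- calibration(name): a dict with "camera_matrix" (3x3 intrinsics, pixels), "k1" (the pictures are not rectified: a ray, as slopes to the right and down, at radius r is drawn at 1 + k1 r^2 times it, then the intrinsics apply), "R" (3x3) and "t" (3): a world point X has camera coordinates R X + t; the wrist camera has in their place "mount" (4x4, takes a point from camera to tool coordinates, whose origin is the TCP and whose axes are the flange's). Camera axes: x right, y down, z forward; pixel columns grow to the right and rows downward; lengths in m; the calibration is good to about 2 mm. A picture is of the moment at which its call begins: read the wrist's pose just before it. calibration takes no time and is no camera call.
- sign_off(): hands the job in; it is judged then, once.
The state is a dict: "t": time; "q": joint angles; "qd": joint speeds; "tau": joint torques, N m; "tcp_pos": TCP position; "tool_rot": TCP orientation; "force": force on the tool from outside, world axes, zero at the start; "ft_torque": the same for the moment, N m; "finger_gap": opening from 0.0 (shut) to 1.0 (fully open); "gripper_force": force on a finger pad.
Only numpy, scipy, OpenCV 4.12 (cv2) and the standard library are available. Lean on these libraries where they do the work, as an engineer would, in place of code of your own. Each camera call takes 0.05 s, during which the arm holds its last target. There are 200 camera calls.

## Task

The freshly glued square track tile lies crosswise: first, with the weights still on their hooks, turn it a quarter turn by pushing it against the fixed corner post, until its edge butts flush against the lead-track block and its track runs straight on from the lead track. Then lift every weight off its hook and stand it upright on the tile, each centred on a grey corner pad of its own (any pads), and leave the tile butted in line with everything at rest. Leave the other things on the bench alone.

Things in the scene. Friction and masses are not known exactly. Their poses are not given: they have to be found in the camera images.
- tile_c (a point): centre (half-way up) of the loose square track tile: cork, 150 x 150 mm, 18 mm thick, about 0.45 kg, flat on the table. A straight track runs right across its top through the middle, along the tile's own x axis (either way round will do); rails stand 5 mm above the top. z up. It slides on the table when pushed at its edge (a few newtons).
- home (a point): fixed point on the table: the middle of the tile's underside when the tile is home. x axis: along the lead track, towards the lead-track block; y: to its left. The lead-track block is fixed, 100 mm (x) by 150 mm (y), 18 mm high, with the same track along its middle; its flat face stands at x = +75 mm.
- post (a point): half-way up the fixed steel corner post, 22 mm across, 45 mm high. It stands at x = -50, y = -86 mm of the home frame, so that a tile that is home and in line just touches it with its -y edge.
- rack: fixed steel hook rack; origin on the table below the middle of its rail, which runs along y (350 mm, 10 mm thick, 125.5 mm up). Four prongs, 7 mm thick, 85 mm apart, stick out level 54 mm towards the rack's -x and end in an upturned tip 10.5 mm above the prong's upper side. A weight hangs 30 mm out from the rail: lift it 11 to 19 mm, draw it 50 mm towards -x, and it is free.
- hook0 (a point): point on the centre line of rack prong 0 (at rack y = -127.5 mm) where a weight hangs, 125.5 mm above the table
- hook1 (a point): point on the centre line of rack prong 1 (at rack y = -42.5 mm) where a weight hangs, 125.5 mm above the table
- hook2 (a point): point on the centre line of rack prong 2 (at rack y = 42.5 mm) where a weight hangs, 125.5 mm above the table
- hook3 (a point): point on the centre line of rack prong 3 (at rack y = 127.5 mm) where a weight hangs, 125.5 mm above the table
- pad0 (a point): centre of corner pad 0 on the tile's upper side: a thin grey square, 42 mm, -45 mm in x and -45 mm in y from the tile's middle
- pad1 (a point): centre of corner pad 1 on the tile's upper side: a thin grey square, 42 mm, -45 mm in x and +45 mm in y from the tile's middle
- pad2 (a point): centre of corner pad 2 on the tile's upper side: a thin grey square, 42 mm, +45 mm in x and -45 mm in y from the tile's middle
- pad3 (a point): centre of corner pad 3 on the tile's upper side: a thin grey square, 42 mm, +45 mm in x and +45 mm in y from the tile's middle
- weight0_c (a point): centre (half-way up) of a loose steel track weight (0.2 to 0.35 kg; may be absent): block 38 x 38 mm, 24 mm high, on it a bail 14 mm (x) by 38 mm (y), 60 mm high in all, with a window 28 mm wide (y), 30 mm high, under a 6 mm top bar. z up when upright; the prong passes through the window along its x. Grip it across its 38 mm y width from above, some 8 mm above this point.
- weight1_c (a point): centre (half-way up) of a loose steel track weight (0.2 to 0.35 kg; may be absent): block 38 x 38 mm, 24 mm high, on it a bail 14 mm (x) by 38 mm (y), 60 mm high in all, with a window 28 mm wide (y), 30 mm high, under a 6 mm top bar. z up when upright; the prong passes through the window along its x. Grip it across its 38 mm y width from above, some 8 mm above this point.
- weight2_c (a point): centre (half-way up) of a loose steel track weight (0.2 to 0.35 kg; may be absent): block 38 x 38 mm, 24 mm high, on it a bail 14 mm (x) by 38 mm (y), 60 mm high in all, with a window 28 mm wide (y), 30 mm high, under a 6 mm top bar. z up when upright; the prong passes through the window along its x. Grip it across its 38 mm y width from above, some 8 mm above this point.
- weight3_c (a point): centre (half-way up) of a loose steel track weight (0.2 to 0.35 kg; may be absent): block 38 x 38 mm, 24 mm high, on it a bail 14 mm (x) by 38 mm (y), 60 mm high in all, with a window 28 mm wide (y), 30 mm high, under a 6 mm top bar. z up when upright; the prong passes through the window along its x. Grip it across its 38 mm y width from above, some 8 mm above this point.
- wagon: bystander, to be left alone: red model box wagon, 150 x 52 x 78 mm; origin under its middle
- glue: bystander, to be left alone: white glue bottle, 48 mm across, 120 mm tall; origin under its middle
- paint_jar: bystander, to be left alone: small jar, 40 mm across, 45 mm tall; origin under its middle
- screwdriver: bystander, to be left alone: small screwdriver lying flat, 150 mm, along its x
- hut: bystander, to be left alone: model hut, 70 x 55 x 75 mm; origin under its middle
- brush: bystander, to be left alone: small brush lying flat, 140 mm, along its x
There are look-alikes about, which are no part of the job. What is shaped like the part that bears weight1_c but orange or yellow is not meant.

How it is judged:
On the way:
1. the tile is home, in line with the lead track and butted against it, while all weights still hang on the rack (x of tile_c in the frame of home between -0.006 and 0.006 m and y of tile_c in the frame of home between -0.009 and 0.009 m and angle between the x axis of tile_c and the x axis of home, either way round below 0.08 rad and angle between tile_c's own z axis and vertical below 0.05 rad and height (world z) of each of weight0_c, weight1_c, weight2_c, weight3_c above 0.095 m), for 0.2 s.
At the end, for the whole second after the job is handed in: The tile is home: within 6 mm along and 9 mm across the lead track's line, within 0.08 rad of its direction; every weight present stands upright (0.1 rad) on the tile with its centre within 18 mm of a corner pad's centre, one to a pad, at rest (x of tile_c in the frame of home between -0.006 and 0.006 m and y of tile_c in the frame of home between -0.009 and 0.009 m and angle between the x axis of tile_c and the x axis of home, either way round below 0.08 rad and angle between tile_c's own z axis and vertical below 0.05 rad and linear speed of each of tile, weight0, weight1, weight2, weight3 below 0.02 m/s and (horizontal distance between weight0_c and pad0 below 0.018 m or horizontal distance between weight0_c and pad1 below 0.018 m or horizontal distance between weight0_c and pad2 below 0.018 m or horizontal distance between weight0_c and pad3 below 0.018 m) and angle between each of weight0_c, weight1_c, weight2_c, weight3_c's own z axis and vertical below 0.1 rad and z of weight0_c in the frame of tile_c between 0.034 and 0.045 m and (horizontal distance between weight1_c and pad0 below 0.018 m or horizontal distance between weight1_c and pad1 below 0.018 m or horizontal distance between weight1_c and pad2 below 0.018 m or horizontal distance between weight1_c and pad3 below 0.018 m) and z of weight1_c in the frame of tile_c between 0.034 and 0.045 m and (horizontal distance between weight2_c and pad0 below 0.018 m or horizontal distance between weight2_c and pad1 below 0.018 m or horizontal distance between weight2_c and pad2 below 0.018 m or horizontal distance between weight2_c and pad3 below 0.018 m) and z of weight2_c in the frame of tile_c between 0.034 and 0.045 m and (horizontal distance between weight3_c and pad0 below 0.018 m or horizontal distance between weight3_c and pad1 below 0.018 m or horizontal distance between weight3_c and pad2 below 0.018 m or horizontal distance between weight3_c and pad3 below 0.018 m) and z of weight3_c in the frame of tile_c between 0.034 and 0.045 m); the robot touches nothing.
It fails at once if a bystander is pushed more than 30 mm from its place (distance of any of wagon, glue, paint_jar, screwdriver, hut, brush from where it was at the start of the episode above 0.03 m).
Of weight0, weight1, weight2, weight3 only 2 to 4 are there at a start; the rules pass over those that are not, and their reading is None.
At some moment in a run one of tile may be knocked a few centimetres aside while the robot is not near it.
It also fails if it takes over 210 s, if anything falls off the work surface, if the arm or the gripper's body presses on something with over 40 N, if the wrist force passes 120 N, or if a joint passes its speed limit or range.

## Working session

There is one attempt and no reset: what is moved stays moved. The work goes in short steps, Python scripts to look and compute and a tool call to move; the robot and the scene stay as the last step left them, time stands still between calls to the robot, and variables do not carry over. Pictures are saved under pics/ and viewed, at most 14 in all, crops included, and the job is handed in when it is done.

Besides the shell and the picture viewer there is one more tool, called after "Call:" as name(argument=value, ...) on one line, values as JSON. apply_moves: Moves the arm, as the interface text tells. Its arguments: {"type":"object","properties":{"plan":{"type":"array"},"force":{"type":"number"}},"required":["plan"]}

```bash
mkdir -p pics; ls; cat > h.py <<'E'
from station import *
import numpy as np, cv2
from scipy.spatial.transform import Rotation as Ro
def cam(name,s=None):
    c=calibration(name); K=np.array(c["camera_matrix"]); k1=c["k1"]
    if "R" in c: R=np.array(c["R"]);t=np.array(c["t"])
    else:
        s=s or sense(); M=np.eye(4); M[:3,:3]=Ro.from_quat(s["tool_rot"]).as_matrix(); M[:3,3]=s["tcp_pos"]
        M=np.linalg.inv(M@np.array(c["mount"])); R=M[:3,:3]; t=M[:3,3]
    return K,k1,R,t
def proj(X,C):
    K,k1,R,t=C; p=np.atleast_2d(X)@R.T+t; a=p[:,:2]/p[:,2:]; a=a*(1+k1*(a**2).sum(1,keepdims=True))
    return a@K[:2,:2].T+K[:2,2]
def unproj(uv,z,C):
    K,k1,R,t=C; uv=np.atleast_2d(np.array(uv,float)); 
    a=cv2.undistortPoints(uv[:,None],K,np.array([k1,0,0,0,0.]))[:,0]
    d=np.c_[a,np.ones(len(a))]@R; o=-R.T@t
    return o+d*((z-o[2])/d[:,2])[:,None]
def snap(name,f,crop=None,sc=1):
    im=snapshot(name)[:,:,::-1]
    if crop: x0,y0,x1,y1=crop; im=im[y0:y1,x0:x1]
    cv2.imwrite("pics/"+f,cv2.resize(im,None,fx=sc,fy=sc,interpolation=cv2.INTER_CUBIC))
E
python3 - <<'E'
from h import *
snap("scene","a.png",sc=1.5); snap("side","b.png",sc=1.5)
for n in("scene","side"):
    K,k,R,t=cam(n); print(n,-R.T@t,K[0,0],k)
print(sense(), calibration("wrist"))
E
```

```text
pics
scene [ 1.10556036 -0.40642748  1.16410383] 479.63974898514283 0.0004179329644474294
side [0.5152337  0.66117932 0.72260904] 349.2080002889516 0.032995781144735344
{'t': 0.1, 'q': array([ 9.64488524e-01,  5.28414284e-01,  1.43377380e+00, -2.41049380e-06,
        1.18141310e+00, -1.78474593e-01]), 'qd': array([-8.48824521e-05, -2.66293601e-03, -2.49837795e-03,  8.39465190e-04,
       -6.82692734e-04,  5.17906735e-04]), 'tau': array([-8.55302333e-04, -4.43304133e+01, -1.78586143e+01, -2.68264284e-04,
        3.93436974e-03,  3.43493639e-05]), 'tcp_pos': array([0.25889675, 0.56814414, 0.23040636]), 'tool_rot': array([ 2.12288297e-01,  9.77206565e-01, -9.28366110e-04, -3.83000763e-04]), 'force': array([-0.06944625, -0.203483  , -0.87747455]), 'ft_torque': array([-0.00971261, -0.03442709,  0.06714643]), 'gripper_force': 0.0, 'finger_gap': 1.0035360429976672} {'camera_matrix': array([[296.36139887,   0.        , 256.61190148],
       [  0.        , 296.36139887, 189.03239236],
       [  0.        ,   0.        ,   1.        ]]), 'k1': -0.035719095646453015, 'mount': array([[ 5.66801170e-04, -9.49023102e-01, -3.15206013e-01,
         8.09124832e-02],
       [ 9.99999814e-01,  6.08368430e-04, -3.34848608e-05,
        -3.57239805e-04],
       [ 2.23539294e-04, -3.15205935e-01,  9.49023271e-01,
        -1.42974963e-01],
       [ 0.00000000e+00,  0.00000000e+00,  0.00000000e+00,
         1.00000000e+00]])}
```

View pics/a.png

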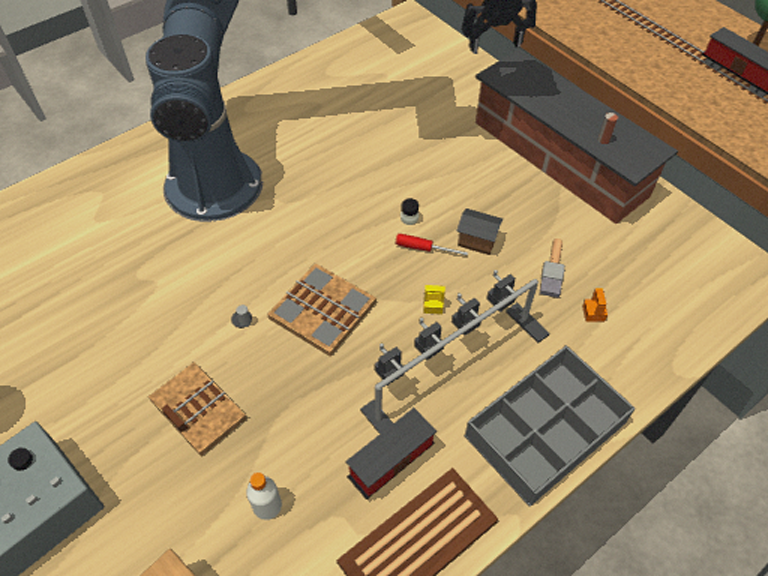

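View pics/b.png

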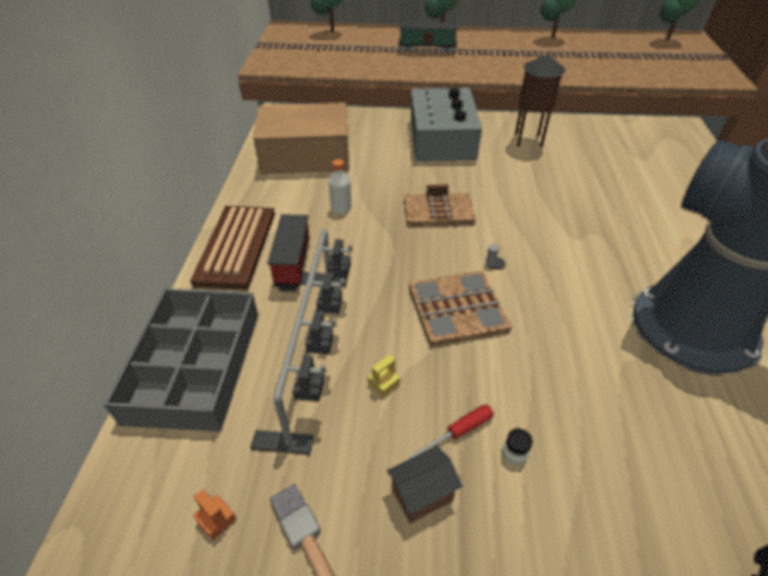

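Scene picture (1.5x): the tile is at (322,308), the post at (241,318), the lead-track block at (197,407) and the rack runs from (380,390) to (532,288). There are four dark weights on hooks at (388,362), (429,337), (466,313) and (503,288). The look-alikes are the yellow one at (434,298) and the orange one at (596,305), so I choose the four dark ones. Next I take close crops.

```bash
python3 - <<'E'
from h import *
snap("scene","c.png",(90,165,260,310),4.5); snap("scene","d.png",(235,170,375,295),5)
E
```

```text
(no output)
```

View pics/c.png

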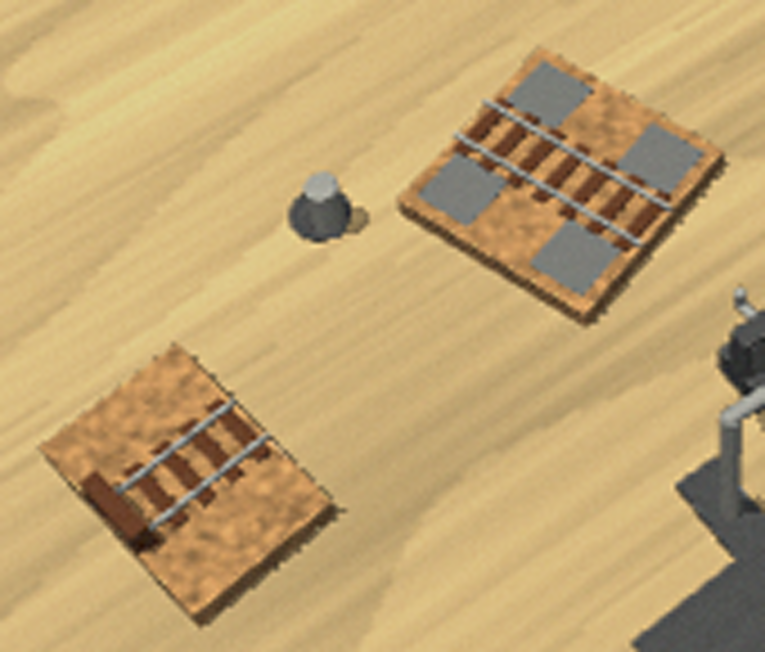

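View pics/d.png

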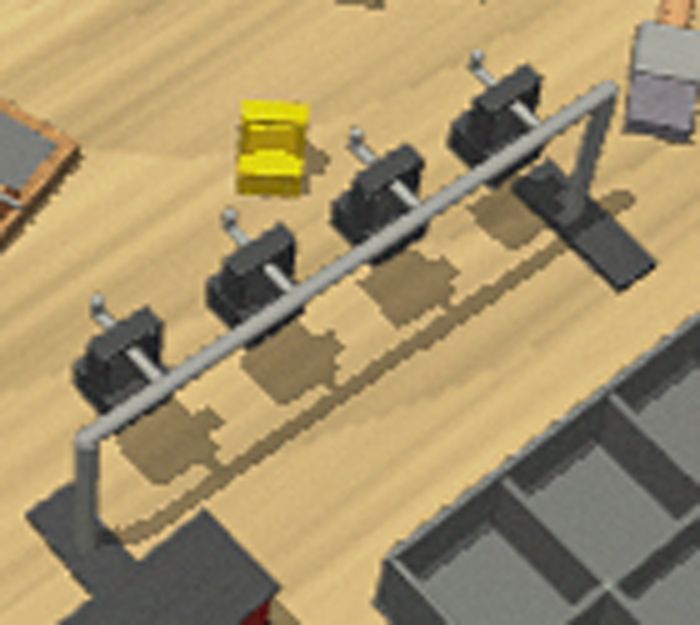

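Crop c (4.5x, offset 90,165) shows the tile's top corners at (540,48), (724,155), (585,314) and (400,203), with the track running across. The block corners are at (175,345), (335,507), (200,614) and (40,448), and the post top is at (321,186). Crop d (5x, offset 235,170) shows the rail ends at (85,440) and (612,90), with prong tips at (97,302), (230,215), (356,136) and (477,60). There are four dark weights, and the yellow one stands apart at (272,147).

```bash
python3 - <<'E'
from h import *
np.set_printoptions(precision=4,suppress=True)
C=cam("scene")
c=lambda a:np.array(a,float)/4.5+[90,165]
d=lambda a:np.array(a,float)/5+[235,170]
T=unproj(c([(540,48),(724,155),(585,314),(400,203)]),.018,C)
B=unproj(c([(175,345),(335,507),(200,614),(40,448)]),.018,C)
P=unproj(c([(321,186)]),.045,C)
R=unproj(d([(85,440),(612,90)]),.1255,C)
F=unproj(d([(97,302),(230,215),(356,136),(477,60)]),.1395,C)
for n,X in zip("TBPRF",(T,B,P,R,F)): print(n,X[:,:2].tolist() and X[:,:2],X.mean(0)[:2])
e=lambda X,i,j:np.arctan2(*(X[j]-X[i])[[1,0]])
print("tile edges",[np.degrees(e(T,i,(i+1)%4)) for i in range(4)],[np.linalg.norm(T[i]-T[(i+1)%4]) for i in range(4)])
print("block edges",[np.degrees(e(B,i,(i+1)%4)) for i in range(4)],[np.linalg.norm(B[i]-B[(i+1)%4]) for i in range(4)])
print("rail",np.degrees(e(R,0,1)),np.linalg.norm(R[1]-R[0]),"F",np.degrees(e(F,0,3)))
for n,uv,z in (("yellow",(434,305),0),("glue",(262,515),0),("jar",(410,220),0),("hut",(480,245),0),("sd",(400,240),0),("sd2",(466,253),0),("wagon",(392,475),0)):print(n,unproj(np.array([uv])/1.5,z,C)[0,:2])
E
```

```text
T [[ 0.3343  0.0404]
 [ 0.4792  0.0827]
 [ 0.5193 -0.0578]
 [ 0.3801 -0.1015]] [ 0.4282 -0.0091]
B [[ 0.3818 -0.2655]
 [ 0.5336 -0.2476]
 [ 0.5421 -0.3422]
 [ 0.3932 -0.3627]] [ 0.4626 -0.3045]
P [[ 0.3559 -0.1402]] [ 0.3559 -0.1402]
R [[ 0.6753 -0.0684]
 [ 0.6866  0.2837]] [0.6809 0.1076]
F [[ 0.6245 -0.0204]
 [ 0.6264  0.0648]
 [ 0.6299  0.1482]
 [ 0.6333  0.2321]] [0.6285 0.1062]
tile edges [np.float64(16.270532365355912), np.float64(-74.08080844499193), np.float64(-162.57911998321683), np.float64(107.91892373631848)] [np.float64(0.15098083827507225), np.float64(0.1461090675259749), np.float64(0.14582541765774357), np.float64(0.14909561168865537)]
block edges [np.float64(6.736587088281093), np.float64(-84.86182053975945), np.float64(-172.12945642033193), np.float64(96.69520747358132)] [np.float64(0.15287329838527336), np.float64(0.09497884330352692), np.float64(0.15032412823578767), np.float64(0.09791682352912515)]
rail 88.16973137682288 0.3522040837223616 F 88.01110703921974
yellow [0.5506 0.1701]
glue [ 0.6886 -0.3199]
jar [0.3528 0.274 ]
hut [0.496  0.3442]
sd [0.3821 0.2223]
sd2 [0.4936 0.307 ]
wagon [ 0.768  -0.1122]
```

Call:
apply_moves(plan=[[0, 0, 0, 0, 0, -0.143, 1], [0, 0, 0, 0, 0, -0.143, 1], [0, 0, 0, 0, 0, -0.142, 1]])

```text
t: 0.57
tcp_pos: [0.2591, 0.5685, 0.231]
tool_rot: [-0.002, 1.0, -0.0, -0.0]
force: [-0.2, 0.1, 0.8]
finger_gap: 0.375
gripper_force: 0.0
```

Call:
apply_moves(plan=[[-0.025, -0.05, 0, 0, 0, 0, 1], [-0.025, -0.05, 0, 0, 0, 0, 1], [-0.025, -0.05, 0, 0, 0, 0, 1], [-0.025, -0.05, 0, 0, 0, 0, 1], [-0.025, -0.05, 0, 0, 0, 0, 1], [-0.025, -0.05, 0, 0, 0, 0, 1], [-0.025, -0.05, 0, 0, 0, 0, 1], [-0.025, -0.05, 0, 0, 0, 0, 1]])

```text
t: 1.58
tcp_pos: [0.46, 0.167, 0.2314]
tool_rot: [-0.0, 1.0, 0.0, 0.0]
force: [-0.1, -0.1, -0.4]
finger_gap: 0.0
gripper_force: 0.0
```

```bash
cat >> h.py <<'E'
HX=np.array([np.cos(np.radians(-83.)),np.sin(np.radians(-83.))]); HY=np.array([-HX[1],HX[0]])
HOME=np.array([.4474,-.1804]); HYAW=np.radians(-83.)
def toh(p): p=np.atleast_2d(p)[:,:2]-HOME; return np.c_[p@HX,p@HY]
def tow(h): h=np.atleast_2d(h); return HOME+h[:,:1]*HX+h[:,1:2]*HY
def pads(name="scene"):
    im=snapshot(name); C=cam(name); hsv=cv2.cvtColor(im,cv2.COLOR_RGB2HSV)
    m=((hsv[...,1]<45)&(hsv[...,2]>85)&(hsv[...,2]<160)).astype(np.uint8)
    m=cv2.morphologyEx(m,cv2.MORPH_OPEN,np.ones((3,3)))
    n,_,st,ce=cv2.connectedComponentsWithStats(m); out=[]
    for i in range(1,n):
        w=unproj(ce[i]+0,.018,C)[0,:2]
        if st[i,4]>60 and .28<w[0]<.62 and -.35<w[1]<.12: out.append((w,st[i,4]))
    return out
def tile(guess):  # guess: home x,y,yaw(rad, home frame) ; fit of the 4 pads
    P=[p for p in pads()]; W=toh([p for p,_ in P]) if P else np.zeros((0,2)); g=np.array(guess,float)
    L=np.array([(-.045,-.045),(-.045,.045),(.045,-.045),(.045,.045)])
    for _ in range(8):
        c,s=np.cos(g[2]),np.sin(g[2]); Q=L@np.array([[c,s],[-s,c]])+g[:2]
        d=np.linalg.norm(W[:,None]-Q[None],axis=2); j=d.argmin(1); ok=d.min(1)<.03
        if ok.sum()<2: break
        A=L[j[ok]];B=W[ok]; a=A-A.mean(0);b=B-B.mean(0)
        g[2]=np.arctan2((a[:,0]*b[:,1]-a[:,1]*b[:,0]).sum(),(a*b).sum())
        c,s=np.cos(g[2]),np.sin(g[2]); g[:2]=B.mean(0)-A.mean(0)@np.array([[c,s],[-s,c]])
        r=np.linalg.norm(B-(A@np.array([[c,s],[-s,c]])+g[:2]),axis=1)
    print("tile home mm/deg",np.round(g[:2]*1e3,1),round(np.degrees(g[2]),1),"n",ok.sum(),"res",np.round(r*1e3,1),"areas",[int(a) for _,a in P])
    return g
def tcp():
    s=sense(); print("t",round(s["t"],2),"tcp",np.round(s["tcp_pos"],4),"home",np.round(toh(s["tcp_pos"])[0]*1e3,1),"yaw x",np.round(np.degrees(np.arctan2(*Ro.from_quat(s["tool_rot"]).as_matrix()[[1,0],0])),2),"F",np.round(s["force"],1)); return s
E
python3 - <<'E'
from h import *
tcp(); tile((-.172,.002,np.radians(9.5))); print(tow([[-.270,.05]]))
E
```

```text
t 1.57 tcp [0.46   0.167  0.2314] home [-343.3   54.9] yaw x -179.99 F [-0.1 -0.1 -0.4]
tile home mm/deg [-174.    -2.5] 9.9 n 4 res [0.2 0.5 0.1 0.7] areas [140, 154, 155, 169]
[[0.46412258 0.09368093]]
```

Call:
apply_moves(plan=[[0.001, -0.012, 0.04, 0, 0, 0, 1], [0.001, -0.012, 0.04, 0, 0, 0, 1], [0.001, -0.012, 0.04, 0, 0, 0, 1], [0, -0.012, 0.04, 0, 0, 0, 1], [0, 0, 0.04, 0, 0, 0, 1], [0, 0, 0.021, 0, 0, 0, 1], [0, 0, 0, 0, 0, 0, 1]])

```text
t: 2.5
tcp_pos: [0.4554, 0.1207, 0.0089]
tool_rot: [-0.0, 1.0, -0.0, -0.002]
force: [0.0, -0.3, 1.2]
finger_gap: -0.0
gripper_force: 0.0
```

Call:
apply_moves(plan=[[-0.001, -0.008, 0, 0, 0, 0, 1], [-0.001, -0.008, 0, 0, 0, 0, 1], [-0.001, -0.008, 0, 0, 0, 0, 1], [-0.001, -0.008, 0, 0, 0, 0, 1], [-0.001, -0.008, 0, 0, 0, 0, 1], [-0.001, -0.008, 0, 0, 0, 0, 1]])

```text
t: 3.25
tcp_pos: [0.4641, 0.0728, 0.0114]
tool_rot: [0.0, 1.0, 0.0, 0.002]
force: [2.0, 6.1, 5.5]
finger_gap: -0.0
gripper_force: 5.0
```

```bash
python3 - <<'E'
from h import *
tcp(); tile((-.15,.002,np.radians(-5))); snap("scene","e.png",(90,110,260,310),3)
E
```

```text
t 3.25 tcp [0.4641 0.0728 0.0114] home [-249.2   47.5] yaw x 179.95 F [2.  6.1 5.5]
tile home mm/deg [-161.5   -7.8] 4.8 n 4 res [0.5 0.5 0.3 0.5] areas [140, 149, 159, 174]
```

View pics/e.png

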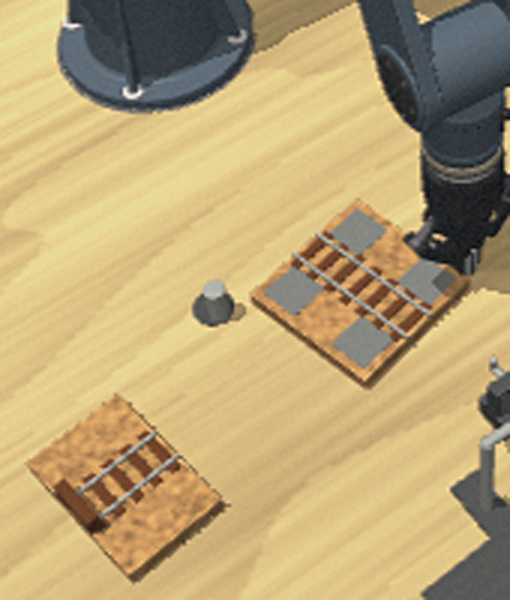

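Call:
apply_moves(plan=[[-0.001, -0.008, 0, 0, 0, 0, 1], [-0.001, -0.008, 0, 0, 0, 0, 1], [-0.001, -0.008, 0, 0, 0, 0, 1], [-0.001, -0.008, 0, 0, 0, 0, 1], [-0.001, -0.008, 0, 0, 0, 0, 1], [-0.001, -0.008, 0, 0, 0, 0, 1]])

```text
t: 4.1
tcp_pos: [0.4701, 0.0247, 0.0115]
tool_rot: [0.001, 1.0, 0.0, 0.002]
force: [1.8, 6.6, 6.7]
finger_gap: -0.0
gripper_force: 7.8
```

```bash
python3 - <<'E'
from h import *
tcp(); tile((-.13,-.002,np.radians(-15)))
E
```

```text
t 4.1 tcp [0.4701 0.0247 0.0115] home [-200.8   47.5] yaw x 179.91 F [1.8 6.6 6.7]
tile home mm/deg [-130.1  -24.9] -9.9 n 4 res [1.2 0.5 1.5 0.9] areas [144, 156, 137, 175]
```

Call:
apply_moves(plan=[[-0.001, -0.008, 0, 0, 0, 0, 1], [-0.001, -0.008, 0, 0, 0, 0, 1], [-0.001, -0.008, 0, 0, 0, 0, 1], [-0.001, -0.008, 0, 0, 0, 0, 1], [-0.001, -0.008, 0, 0, 0, 0, 1], [-0.001, -0.008, 0, 0, 0, 0, 1]])

```text
t: 4.9
tcp_pos: [0.5084, -0.0266, 0.0159]
tool_rot: [0.004, 0.999, -0.006, 0.036]
force: [52.8, 38.9, 0.2]
finger_gap: -0.003
gripper_force: 27.9
```

```bash
python3 - <<'E'
from h import *
tcp(); tile((-.115,-.025,np.radians(-30)))
E
```

```text
t 4.9 tcp [ 0.5084 -0.0266  0.0159] home [-145.3   79.3] yaw x 179.54 F [52.8 38.9  0.2]
tile home mm/deg [-101.9  -12.9] -31.0 n 4 res [5.3 2.8 4.8 1.9] areas [102, 160, 105, 179]
```

The tile was wedged between finger and post, because I pushed too close to the post. I'll relieve that and go around on a wider arc.

Call:
apply_moves(plan=[[-0.011, -0.001, 0, 0, 0, 0, 1], [-0.011, -0.001, 0, 0, 0, 0, 1], [-0.011, -0.001, 0, 0, 0, 0, 1]])

```text
t: 5.32
tcp_pos: [0.5125, -0.0266, 0.0116]
tool_rot: [-0.0, 1.0, -0.001, 0.005]
force: [-0.2, 2.0, 1.2]
finger_gap: -0.007
gripper_force: 1.1
```

```bash
python3 - <<'E'
from h import *
tcp(); print(Ro.from_quat(sense()["tool_rot"]).as_matrix().round(3).tolist()); tile((-.10,-.013,np.radians(-30))); snap("scene","f.png",(90,110,260,310),3)
E
```

```text
t 5.33 tcp [ 0.5125 -0.0266  0.0116] home [-144.7   83.4] yaw x -179.98 F [-0.2  2.   1.2]
[[-1.0, -0.0, 0.009], [-0.0, 1.0, -0.002], [-0.009, -0.002, -1.0]]
tile home mm/deg [-100.   -10.4] -33.1 n 4 res [4.2 1.4 4.9 3.4] areas [115, 161, 100, 184]
```

View pics/f.png

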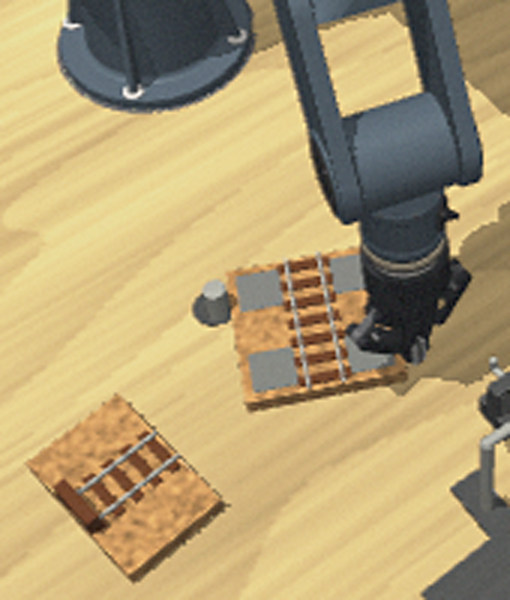

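Call:
apply_moves(plan=[[-0.005, -0.006, 0, 0, 0, 0, 1], [-0.005, -0.006, 0, 0, 0, 0, 1], [-0.005, -0.006, 0, 0, 0, 0, 1], [-0.005, -0.006, 0, 0, 0, 0, 1], [-0.0033, -0.008, 0, 0, 0, 0, 1], [-0.0033, -0.008, 0, 0, 0, 0, 1], [-0.0033, -0.008, 0, 0, 0, 0, 1], [-0.0033, -0.008, 0, 0, 0, 0, 1]])

```text
t: 6.42
tcp_pos: [0.5406, -0.0829, 0.0103]
tool_rot: [0.0, 1.0, 0.0, -0.0]
force: [-0.2, 1.6, 0.6]
finger_gap: 0.005
gripper_force: 1.1
```

```bash
sed -i 's/st\[i,4\]>60/st[i,4]>125/' h.py; python3 - <<'E'
from h import *
tcp(); tile((-.08,-.005,np.radians(-52)))
E
```

```text
t 6.42 tcp [ 0.5406 -0.0829  0.0103] home [-85.4 104.4] yaw x 179.99 F [-0.2  1.6  0.6]
tile home mm/deg [-94.9  -6.8] -56.6 n 2 res [0.8 0.8] areas [142, 179]
```

Call:
apply_moves(plan=[[-0.01, 0.003, 0, 0, 0, 0, 1], [0, 0, -0.035, 0, 0, 0, 1], [0, 0, -0.035, 0, 0, 0, 1], [0.032, 0.028, 0, 0, 0, 0, 1], [0.032, 0.028, 0, 0, 0, 0, 1], [0.032, 0.028, 0, 0, 0, 0, 1], [0.033, 0.029, 0, 0, 0, 0, 1], [0, 0, 0.03, 0, 0, 0, 1]])

```text
t: 7.48
tcp_pos: [0.4198, 0.0357, 0.0514]
tool_rot: [-0.002, 1.0, -0.0, 0.0]
force: [1.0, -0.4, -0.4]
finger_gap: -0.002
gripper_force: 0.0
```

```bash
python3 - <<'E'
from h import *
tcp(); tile((-.095,-.007,np.radians(-57)))
E
```

```text
t 7.47 tcp [0.4198 0.0357 0.0514] home [-217.8   -1.1] yaw x -179.78 F [ 1.  -0.4 -0.4]
tile home mm/deg [-95.5  -6.1] -57.7 n 4 res [0.2 0.1 0.2 0.2] areas [161, 168, 179, 190]
```

Clear, and the fit is good. Now lower and push along +x home at y≈0.

Call:
apply_moves(plan=[[0, 0, 0.03, 0, 0, 0, 1], [0, 0, 0.011, 0, 0, 0, 1], [-0.001, -0.008, 0, 0, 0, 0, 1], [-0.001, -0.008, 0, 0, 0, 0, 1], [-0.001, -0.008, 0, 0, 0, 0, 1], [-0.001, -0.008, 0, 0, 0, 0, 1], [-0.001, -0.008, 0, 0, 0, 0, 1], [-0.001, -0.008, 0, 0, 0, 0, 1]])

```text
t: 8.52
tcp_pos: [0.4275, -0.0145, 0.0097]
tool_rot: [0.0, 1.0, 0.0, 0.0]
force: [1.3, 6.0, 1.0]
finger_gap: 0.001
gripper_force: 2.6
```

```bash
python3 - <<'E'
from h import *
tcp(); tile((-.083,-.00,np.radians(-67)))
E
```

```text
t 8.53 tcp [ 0.4275 -0.0145  0.0097] home [-167.1    0.4] yaw x 179.99 F [1.3 6.  1. ]
tile home mm/deg [-71.2  -3.6] -67.0 n 4 res [0.3 0.4 0.2 0.3] areas [165, 172, 182, 192]
```

Call:
apply_moves(plan=[[-0.002, -0.008, 0, 0, 0, 0, 1], [-0.002, -0.008, 0, 0, 0, 0, 1], [-0.002, -0.008, 0, 0, 0, 0, 1], [-0.002, -0.008, 0, 0, 0, 0, 1], [-0.002, -0.008, 0, 0, 0, 0, 1]])

```text
t: 9.2
tcp_pos: [0.4394, -0.0546, 0.0097]
tool_rot: [0.0, 1.0, -0.0, 0.002]
force: [5.7, 8.5, 0.4]
finger_gap: 0.001
gripper_force: 4.3
```

```bash
python3 - <<'E'
from h import *
tcp(); tile((-.035,-.00,np.radians(-80)))
E
```

```text
t 9.2 tcp [ 0.4394 -0.0546  0.0097] home [-125.8    7.4] yaw x 179.97 F [5.7 8.5 0.4]
tile home mm/deg [-36.6   0.6] -81.4 n 4 res [0.6 0.7 0.6 0.5] areas [157, 172, 175, 196]
```

Call:
apply_moves(plan=[[-0.002, -0.008, 0, 0, 0, 0, 1], [-0.002, -0.008, 0, 0, 0, 0, 1], [-0.002, -0.008, 0, 0, 0, 0, 1], [-0.001, -0.007, 0, 0, 0, 0, 1]])

```text
t: 9.75
tcp_pos: [0.4461, -0.0861, 0.0096]
tool_rot: [0.0, 1.0, -0.001, 0.002]
force: [3.0, 4.4, -0.5]
finger_gap: -0.001
gripper_force: 2.1
```

```bash
python3 - <<'E'
from h import *
tcp(); tile((-.005,-.00,np.radians(-87)))
E
```

```text
t 9.75 tcp [ 0.4461 -0.0861  0.0096] home [-93.8  10.2] yaw x 180.0 F [ 3.   4.4 -0.5]
tile home mm/deg [-6.2 -4.6] -92.9 n 3 res [0.2 0.1 0.2] areas [181, 179, 197]
```

Call:
apply_moves(plan=[[0.001, 0.006, 0, 0, 0, 0, 1], [0.015, -0.002, 0, 0, 0, 0, 1], [0.015, -0.002, 0, 0, 0, 0, 1], [-0.001, -0.005, 0, 0, 0, 0, 1], [-0.001, -0.005, 0, 0, 0, 0, 1], [0, -0.005, 0, 0, 0, 0, 1], [0, -0.003, 0, 0, 0, 0, 1], [0, 0, 0, 0, 0, 0, 1]])

```text
t: 10.8
tcp_pos: [0.4123, -0.0949, 0.0091]
tool_rot: [0.001, 1.0, 0.004, -0.004]
force: [10.7, 35.3, 3.3]
finger_gap: -0.001
gripper_force: 17.1
```

```bash
python3 - <<'E'
from h import *
tcp(); tile((-.002,-.00,np.radians(-90)))
E
```

```text
t 10.8 tcp [ 0.4123 -0.0949  0.0091] home [-89.1 -24.5] yaw x 179.87 F [10.7 35.3  3.3]
tile home mm/deg [-2.3 -5.1] -92.9 n 3 res [0.4 0.3 0.4] areas [181, 180, 197]
```

Call:
apply_moves(plan=[[0.002, 0.02, 0, 0, 0, 0, 1], [0, 0, -0.05, 0, 0, 0, 1], [0, 0, -0.05, 0, 0, 0, 1], [0, 0.04, 0, 0, 0, 0, 1], [0, 0.04, 0, 0, 0, 0, 1]])

```text
t: 11.48
tcp_pos: [0.4154, -0.0015, 0.1104]
tool_rot: [0.001, 1.0, -0.001, 0.002]
force: [-0.5, 0.3, 0.7]
finger_gap: -0.001
gripper_force: 0.0
```

```bash
python3 - <<'E'
from h import *
tcp(); tile((-.002,-.00,np.radians(-90))); snap("scene","g.png",(90,190,220,310),5)
E
```

```text
t 11.47 tcp [ 0.4154 -0.0015  0.1104] home [-181.5   -9.9] yaw x 179.9 F [-0.5  0.3  0.7]
tile home mm/deg [-2.9 -4.5] -93.1 n 4 res [0.4 0.4 0.3 0.3] areas [167, 178, 190, 200]
```

View pics/g.png

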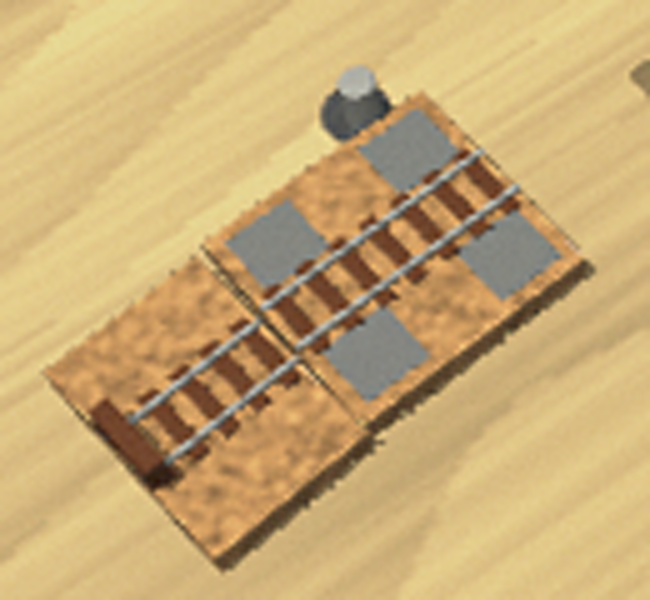

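The picture shows the tile butted, but turned about 1–3° too far and about 4 mm to the post side. The rails step at (262,318). I'll nudge the front end of its -y edge.

Call:
apply_moves(plan=[[0.015, -0.0455, 0, 0, 0, 0, 1], [0.015, -0.0455, 0, 0, 0, 0, 1], [0.015, -0.0455, 0, 0, 0, 0, 1], [0.015, -0.0455, 0, 0, 0, 0, 1], [0.015, -0.0455, 0, 0, 0, 0, 1], [0, 0, 0.05, 0, 0, 0, 1], [0, 0, 0.05, 0, 0, 0, 1], [0, 0, 0, 0, 0, 0, 1]])

```text
t: 12.58
tcp_pos: [0.3368, -0.2282, 0.0057]
tool_rot: [0.001, 1.0, 0.003, -0.003]
force: [0.6, 0.3, -0.3]
finger_gap: 0.001
gripper_force: 0.0
```

Call:
apply_moves(plan=[[-0.006, 0.001, 0, 0, 0, 0, 1], [-0.006, 0.001, 0, 0, 0, 0, 1], [-0.005, 0, 0, 0, 0, 0, 1], [-0.004, 0, 0, 0, 0, 0, 1], [-0.004, 0, 0, 0, 0, 0, 1], [0, 0, 0, 0, 0, 0, 1]])

```text
t: 13.32
tcp_pos: [0.3636, -0.2265, 0.0095]
tool_rot: [-0.0, 1.0, 0.0, -0.0]
force: [-1.1, -0.6, 1.0]
finger_gap: 0.001
gripper_force: 0.7
```

```bash
python3 - <<'E'
from h import *
tcp(); tile((-.002,-.00,np.radians(-90)))
E
```

```text
t 13.32 tcp [ 0.3636 -0.2265  0.0095] home [ 35.5 -88.8] yaw x -179.97 F [-1.1 -0.6  1. ]
tile home mm/deg [-3.7 -1.8] -92.3 n 4 res [0.4 0.5 0.4 0.6] areas [166, 179, 182, 200]
```

Call:
apply_moves(plan=[[-0.002, 0, 0, 0, 0, 0, 1], [-0.002, 0, 0, 0, 0, 0, 1], [0, 0, 0, 0, 0, 0, 1]])

```text
t: 13.75
tcp_pos: [0.3675, -0.2267, 0.0093]
tool_rot: [-0.0, 1.0, 0.0, -0.0]
force: [-3.5, -0.3, 2.9]
finger_gap: 0.001
gripper_force: 2.0
```

```bash
python3 - <<'E'
from h import *
tcp(); tile((-.002,-.00,np.radians(-90)))
E
```

```text
t 13.75 tcp [ 0.3675 -0.2267  0.0093] home [ 36.2 -85. ] yaw x -179.99 F [-3.5 -0.3  2.9]
tile home mm/deg [-4.2  1.4] -91.3 n 4 res [0.6 0.7 0.6 0.5] areas [167, 183, 185, 203]
```

Now retreat and re-butt from the rear.

Call:
apply_moves(plan=[[0.02, 0, 0, 0, 0, 0, 1], [0, 0, -0.05, 0, 0, 0, 1], [0, 0, -0.05, 0, 0, 0, 1], [-0.018, 0.04, 0, 0, 0, 0, 1], [-0.018, 0.04, 0, 0, 0, 0, 1], [-0.018, 0.04, 0, 0, 0, 0, 1], [-0.018, 0.04, 0, 0, 0, 0, 1], [-0.012, 0, 0, 0, 0, 0, 1]])

```text
t: 14.8
tcp_pos: [0.4324, -0.0643, 0.1093]
tool_rot: [-0.002, 1.0, 0.0, 0.0]
force: [-0.3, 0.2, -0.5]
finger_gap: 0.001
gripper_force: 0.0
```

```bash
python3 - <<'E'
from h import *
tcp(); tile((-.002,-.00,np.radians(-90)))
E
```

```text
t 14.8 tcp [ 0.4324 -0.0643  0.1093] home [-117.1   -0.7] yaw x -179.74 F [-0.3  0.2 -0.5]
tile home mm/deg [-4.3  1.4] -91.1 n 4 res [0.5 0.8 0.5 0.6] areas [167, 182, 182, 198]
```

Call:
apply_moves(plan=[[0, 0, 0.05, 0, 0, 0, 1], [0, 0, 0.05, 0, 0, 0, 1], [-0.001, -0.008, 0, 0, 0, 0, 1], [-0.001, -0.008, 0, 0, 0, 0, 1], [-0.001, -0.006, 0, 0, 0, 0, 1], [-0.001, -0.005, 0, 0, 0, 0, 1], [0, -0.005, 0, 0, 0, 0, 1], [0, -0.003, 0, 0, 0, 0, 1]])

```text
t: 15.85
tcp_pos: [0.4334, -0.0951, 0.0112]
tool_rot: [0.002, 1.0, 0.004, -0.002]
force: [16.6, 47.8, 9.4]
finger_gap: 0.001
gripper_force: 23.4
```

```bash
python3 - <<'E'
from h import *
tcp(); tile((-.002,-.00,np.radians(-90)))
E
```

```text
t 15.85 tcp [ 0.4334 -0.0951  0.0112] home [-86.3  -3.5] yaw x 179.73 F [16.6 47.8  9.4]
tile home mm/deg [0.  0.4] -90.8 n 3 res [0.3 0.3 0.4] areas [178, 182, 206]
```

Tile home (0, 0.4 mm, −0.8°). Now retract and look at the rack from the wrist.

Call:
apply_moves(plan=[[0.004, 0.02, 0, 0, 0, 0, 1], [0, 0.01, -0.05, 0, 0, 0, 1], [0, 0, -0.06, 0, 0, 0, -1], [0, 0, -0.06, 0, 0, 0.033, -1], [-0.03, 0.04, -0.06, 0, 0, 0, -1], [-0.03, 0.04, -0.02, 0, 0, 0, -1], [-0.04, 0.046, 0, 0, 0, 0, -1], [-0.04, 0.046, 0, 0, 0, 0, -1]])

```text
t: 16.9
tcp_pos: [0.5723, 0.0888, 0.2504]
tool_rot: [0.016, 1.0, -0.0, 0.003]
force: [0.9, -1.1, -0.5]
finger_gap: 1.001
gripper_force: 0.0
```

```bash
python3 - <<'E'
from h import *
tcp(); tile((-.002,-.00,np.radians(-90))); snap("wrist","h.png",sc=1.5)
E
```

```text
t 16.9 tcp [0.5723 0.0888 0.2504] home [-251.9  156.8] yaw x 178.11 F [ 0.9 -1.1 -0.5]
tile home mm/deg [0.  0.5] -90.8 n 4 res [0.1 0.3 0.2 0.4] areas [166, 178, 183, 205]
```

View pics/h.png

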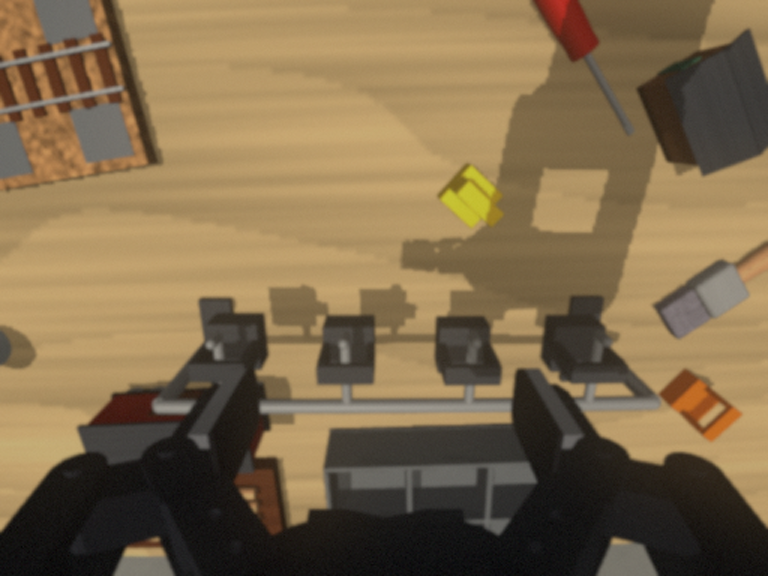

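Wrist view (1.5x): four dark weights hang on the prongs. The tips are at (344,348), (473,350) and (598,345), the prong roots at the rail are at (347,405), (470,405) and (590,403), and the left rail end is at (158,407). The tile is at upper left, in place.

```bash
python3 - <<'E'
from h import *
C=cam("wrist"); f=lambda a:np.array(a,float)/1.5
print(unproj(f([(158,407),(347,405),(470,405),(590,403),(655,402)]),.1255,C).round(4))
print("tips",unproj(f([(217,349),(344,348),(473,350),(598,345)]),.1395,C).round(4))
print(sense()["tcp_pos"])
H=np.array([(.6468,-.021),(.6496,.064),(.6524,.149),(.655,.2335)])
print("pred top-bar centre px",1.5*proj(np.c_[H,np.full(4,.135)],C))
print("pads", tow([[a,b] for a in(-.045,.045) for b in(-.045,.045)]).round(4))
E
```

```text
[[ 0.6716 -0.0724  0.1255]
 [ 0.6728  0.0619  0.1255]
 [ 0.6753  0.1482  0.1255]
 [ 0.6767  0.2332  0.1255]
 [ 0.6778  0.2802  0.1255]]
tips [[ 0.6198 -0.0168  0.1395]
 [ 0.6211  0.064   0.1395]
 [ 0.6249  0.1457  0.1395]
 [ 0.6239  0.2254  0.1395]]
[0.57488614 0.09137952 0.24965291]
pred top-bar centre px [[219.40196789 382.42826193]
 [347.04255359 383.42435174]
 [475.13990423 383.82285633]
 [600.70153007 383.38193439]]
pads [[ 0.3973 -0.1412]
 [ 0.4866 -0.1303]
 [ 0.4082 -0.2305]
 [ 0.4975 -0.2196]]
```

Call:
apply_moves(plan=[[-0.037, -0.013, 0, 0, 0, 0, -0.5], [-0.036, -0.013, 0, 0, 0, 0, -0.5], [0, 0, 0.04, 0, 0, 0, -0.5], [0, 0, 0.04, 0, 0, 0, -0.5], [0, 0, 0.04, 0, 0, 0, -0.5], [0, 0, 0.037, 0, 0, 0, -0.5], [0, 0, 0, 0, 0, 0, -0.5]], force=50)

```text
t: 17.88
tcp_pos: [0.6402, 0.0586, 0.0888]
tool_rot: [0.017, 1.0, 0.0, -0.003]
force: [-0.2, -0.2, -0.0]
finger_gap: 0.747
gripper_force: 0.0
```

```bash
python3 - <<'E'
from h import *
tcp(); print(sense()["finger_gap"]); snap("wrist","i.png",(100,100,400,384),2)
E
```

```text
t 17.88 tcp [0.6402 0.0586 0.0888] home [-213.7  220.4] yaw x 178.09 F [-0.2 -0.2 -0. ]
0.7471827647482298
```

View pics/i.png

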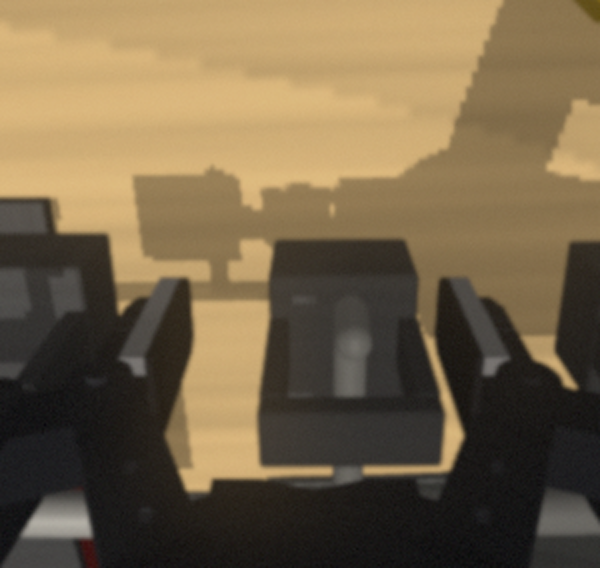

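```bash
python3 - <<'E'
from h import *
C=cam("wrist"); s=tcp()
print(unproj(np.array([(350,412),(350,465),(350,438)])/2.+[100,100],.135,C).round(4))
E
```

```text
t 17.93 tcp [0.6421 0.0586 0.0908] home [-213.5  222.4] yaw x 178.09 F [ 0.2 -0.7  0.6]
[[0.6443 0.0657 0.135 ]
 [0.6581 0.0655 0.135 ]
 [0.651  0.0656 0.135 ]]
```

Call:
apply_moves(plan=[[-0.008, 0.007, 0, 0, 0, 0, -0.5], [0, 0, 0, 0, 0, 0, -0.5], [0, 0, 0, 0, 0, 0, 1], [0, 0, 0, 0, 0, 0, 1], [0, 0, 0, 0, 0, 0, 1], [0, 0, 0, 0, 0, 0, 1]], force=60)

```text
t: 18.68
tcp_pos: [0.6517, 0.0661, 0.0913]
tool_rot: [0.016, 1.0, -0.0, 0.001]
force: [-1.5, -0.4, 5.9]
finger_gap: 0.435
gripper_force: 59.9
```

Call:
apply_moves(plan=[[0, 0, -0.005, 0, 0, 0, 1], [0, 0, -0.005, 0, 0, 0, 1], [0, 0, -0.005, 0, 0, 0, 1], [0, 0, 0, 0, 0, 0, 1]])

```text
t: 19.18
tcp_pos: [0.6514, 0.066, 0.1056]
tool_rot: [0.016, 1.0, -0.0, 0.0]
force: [0.7, 0.4, -3.2]
finger_gap: 0.431
gripper_force: 60.3
```

Call:
apply_moves(plan=[[0.01, 0, 0, 0, 0, 0, 1], [0.01, 0, 0, 0, 0, 0, 1], [0.01, 0, 0, 0, 0, 0, 1], [0.01, 0, 0, 0, 0, 0, 1], [0.01, 0, 0, 0, 0, 0, 1], [0.01, 0, 0, 0, 0, 0, 1], [0, 0, -0.03, 0, 0, 0, 1], [0, 0, -0.015, 0, 0, 0, 1]])

```text
t: 20.18
tcp_pos: [0.5919, 0.068, 0.1517]
tool_rot: [0.016, 1.0, -0.0, 0.001]
force: [-0.7, 0.8, -2.3]
finger_gap: 0.436
gripper_force: 60.8
```

Call:
apply_moves(plan=[[0.025, -0.043, 0, 0, 0, 0, 1], [0.025, -0.043, 0, 0, 0, 0, 1], [0.025, -0.043, 0, 0, 0, 0, 1], [0.025, -0.043, 0, 0, 0, 0, 1], [0.025, -0.044, 0, 0, 0, 0, 1], [0.024, -0.044, 0, 0, 0, 0, 1], [0.024, -0.044, 0, 0, 0, 0, 1], [0, 0, 0, 0, 0, -0.14, 1]])

```text
t: 21.18
tcp_pos: [0.4076, -0.2339, 0.1508]
tool_rot: [-0.053, 0.999, -0.001, 0.001]
force: [0.8, 0.2, -3.0]
finger_gap: 0.438
gripper_force: 61.7
```

```bash
cat >> h.py <<'E'
def delta(x,y):
    s=tcp(); R=Ro.from_quat(s["tool_rot"]).as_matrix(); d=R.T@(np.array([x,y,s["tcp_pos"][2]])-s["tcp_pos"]); print("tool delta mm",(d*1e3).round(1),"gap",round(s["finger_gap"],3))
E
python3 - <<'E'
from h import *
g=tile((0,0,np.radians(-90))); delta(.4082,-.2305); snap("scene","j.png",(90,110,260,310),3)
E
```

```text
tile home mm/deg [0.1 0.4] -90.7 n 4 res [0.2 0.5 0.1 0.4] areas [163, 178, 181, 205]
t 21.23 tcp [ 0.4079 -0.2323  0.1507] home [ 46.7 -45.6] yaw x -173.67 F [ 0.5  0.2 -2.8]
tool delta mm [-0.5  1.8 -0. ] gap 0.435
```

View pics/j.png

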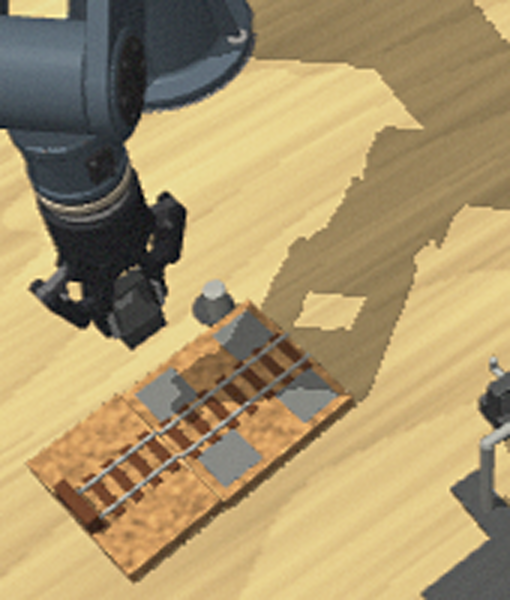

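The weight hangs upright in the gripper above the front-left pad and the tile is in line. Lower it.

Call:
apply_moves(plan=[[0, 0.001, 0.04, 0, 0, 0, 1], [0, 0, 0.04, 0, 0, 0, 1], [0, 0, 0.025, 0, 0, 0, 1], [0, 0, 0.007, 0, 0, 0, 1], [0, 0, 0.002, 0, 0, 0, 1], [0, 0, 0.002, 0, 0, 0, 1], [0, 0, 0, 0, 0, 0, 1]])

```text
t: 22.15
tcp_pos: [0.4088, -0.2295, 0.0351]
tool_rot: [-0.054, 0.999, -0.001, 0.001]
force: [-0.2, -0.8, -3.1]
finger_gap: 0.43
gripper_force: 61.4
```

Call:
apply_moves(plan=[[0, 0, 0.001, 0, 0, 0, 1], [0, 0, 0.001, 0, 0, 0, 1], [0, 0, 0, 0, 0, 0, 1]])

```text
t: 22.52
tcp_pos: [0.4087, -0.2295, 0.0345]
tool_rot: [-0.054, 0.999, -0.001, 0.001]
force: [-1.4, 2.0, 14.1]
finger_gap: 0.438
gripper_force: 63.7
```

Call:
apply_moves(plan=[[0, 0, 0, 0, 0, 0, -0.4], [0, 0, 0, 0, 0, 0, -0.4], [0, 0, 0, 0, 0, 0, -0.4], [0, 0, -0.02, 0, 0, 0, -0.4], [0, 0, -0.045, 0, 0, 0, -0.4], [0, 0, -0.05, 0, 0, 0.07, -0.4], [0, 0, -0.05, 0, 0, 0.07, -0.4]])

```text
t: 23.4
tcp_pos: [0.4079, -0.2289, 0.1985]
tool_rot: [0.018, 1.0, 0.0, -0.0]
force: [0.4, -0.4, 0.2]
finger_gap: 0.698
gripper_force: 0.0
```

Call:
apply_moves(plan=[[-0.038, 0.036, 0, 0, 0, 0, -0.5], [-0.038, 0.036, 0, 0, 0, 0, -0.5], [-0.038, 0.036, 0, 0, 0, 0, -0.5], [-0.039, 0.036, 0, 0, 0, 0, -0.5], [-0.039, 0.037, 0, 0, 0, 0, -0.5], [-0.04, 0.037, 0, 0, 0, 0, -0.5], [0, 0, 0, 0, 0, 0, -0.5], [0, 0, 0, 0, 0, 0, -0.5]])

```text
t: 24.4
tcp_pos: [0.6463, -0.0187, 0.1964]
tool_rot: [0.016, 1.0, -0.0, -0.001]
force: [-0.5, -0.5, 0.0]
finger_gap: 0.748
gripper_force: 0.0
```

```bash
python3 - <<'E'
from h import *
tile((0,0,np.radians(-90))); delta(.648,-.019); snap("wrist","k.png",(100,100,400,384),2)
E
```

```text
tile home mm/deg [0.1 0.5] -90.7 n 3 res [0.2 0.2 0.3] areas [166, 182, 205]
t 24.45 tcp [ 0.646  -0.0193  0.1966] home [-135.7  216.7] yaw x 178.1 F [0.6 0.4 0.2]
tool delta mm [-2.   0.4 -0. ] gap 0.751
```

View pics/k.png

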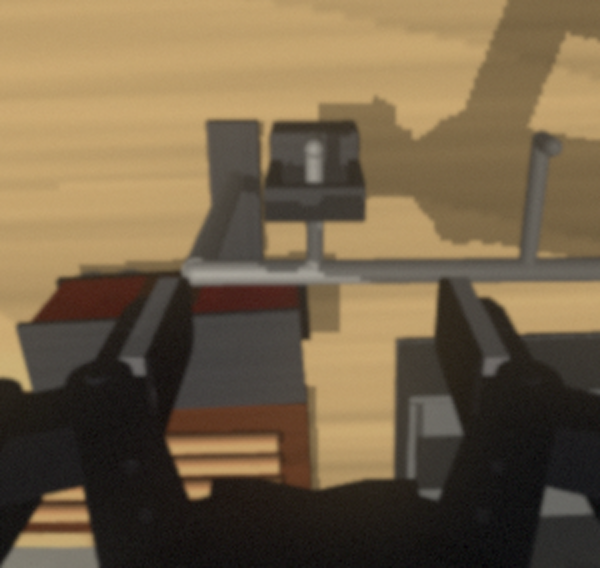

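Weight 0 is centred between the fingers laterally (315,204). Go down, grip, lift and draw out.

Call:
apply_moves(plan=[[-0.002, 0, 0.04, 0, 0, 0, -0.5], [0, 0, 0.04, 0, 0, 0, -0.5], [0, 0, 0.025, 0, 0, 0, -0.5], [0, 0, 0, 0, 0, 0, -0.5], [0, 0, 0, 0, 0, 0, 1], [0, 0, 0, 0, 0, 0, 1], [0, 0, 0, 0, 0, 0, 1], [0, 0, 0, 0, 0, 0, 1]])

```text
t: 25.5
tcp_pos: [0.6504, -0.0197, 0.0941]
tool_rot: [0.016, 1.0, -0.001, 0.001]
force: [-0.1, -1.6, 6.3]
finger_gap: 0.434
gripper_force: 60.3
```

Call:
apply_moves(plan=[[0, 0, -0.005, 0, 0, 0, 1], [0, 0, -0.005, 0, 0, 0, 1], [0, 0, -0.005, 0, 0, 0, 1], [0, 0, 0, 0, 0, 0, 1]])

```text
t: 26.0
tcp_pos: [0.6495, -0.0188, 0.1077]
tool_rot: [0.016, 1.0, -0.0, 0.0]
force: [0.7, 0.2, -2.4]
finger_gap: 0.435
gripper_force: 60.1
```

Call:
apply_moves(plan=[[0.01, 0, 0, 0, 0, 0, 1], [0.01, 0, 0, 0, 0, 0, 1], [0.01, 0, 0, 0, 0, 0, 1], [0.01, 0, 0, 0, 0, 0, 1], [0.01, 0, 0, 0, 0, 0, 1], [0.01, 0, 0, 0, 0, 0, 1], [0, 0, -0.03, 0, 0, 0, 1], [0, 0, -0.015, 0, 0, 0, 1]])

```text
t: 27.0
tcp_pos: [0.5899, -0.0171, 0.1537]
tool_rot: [0.016, 1.0, -0.0, 0.001]
force: [1.4, 0.1, -1.7]
finger_gap: 0.433
gripper_force: 60.5
```

Call:
apply_moves(plan=[[0.017, -0.041, 0, 0, 0, 0, 1], [0.017, -0.041, 0, 0, 0, 0, 1], [0.017, -0.041, 0, 0, 0, 0, 1], [0.017, -0.041, 0, 0, 0, 0, 1], [0.017, -0.041, 0, 0, 0, 0, 1], [0, 0, 0, 0, 0, -0.14, 1], [0, 0, 0, 0, 0, 0, 1]])

```text
t: 27.88
tcp_pos: [0.4974, -0.2197, 0.1525]
tool_rot: [-0.052, 0.999, -0.0, 0.0]
force: [0.2, 0.5, -2.2]
finger_gap: 0.434
gripper_force: 61.0
```

```bash
python3 - <<'E'
from h import *
g=tile((0,0,np.radians(-90))); delta(.4975,-.2196)
E
```

```text
tile home mm/deg [0.4 0.5] -90.5 n 2 res [0.1 0.1] areas [182, 204]
t 27.93 tcp [ 0.4976 -0.2191  0.1524] home [44.5 45.1] yaw x -174.01 F [-0.7  0.3 -1.9]
tool delta mm [ 0.1 -0.5 -0. ] gap 0.434
```

Call:
apply_moves(plan=[[0, 0, 0.04, 0, 0, 0, 1], [0, 0, 0.04, 0, 0, 0, 1], [0, 0, 0.025, 0, 0, 0, 1], [0, 0, 0.008, 0, 0, 0, 1], [0, 0, 0.001, 0, 0, 0, 1], [0, 0, 0.001, 0, 0, 0, 1], [0, 0, 0.001, 0, 0, 0, 1], [0, 0, 0, 0, 0, 0, 1]])

```text
t: 28.92
tcp_pos: [0.4981, -0.2191, 0.0374]
tool_rot: [-0.053, 0.999, -0.0, 0.001]
force: [0.6, 2.1, 4.6]
finger_gap: 0.431
gripper_force: 61.9
```

Call:
apply_moves(plan=[[0, 0, 0, 0, 0, 0, -0.4], [0, 0, 0, 0, 0, 0, -0.4], [0, 0, 0, 0, 0, 0, -0.4], [0, 0, -0.02, 0, 0, 0, -0.4], [0, 0, -0.045, 0, 0, 0, -0.4], [0, 0, -0.05, 0, 0, 0.07, -0.4], [0, 0, -0.05, 0, 0, 0.07, -0.4]])

```text
t: 29.8
tcp_pos: [0.4973, -0.2189, 0.2026]
tool_rot: [0.018, 1.0, 0.0, -0.0]
force: [0.8, 0.1, -0.2]
finger_gap: 0.696
gripper_force: 0.0
```

Call:
apply_moves(plan=[[-0.018, 0.047, 0, 0, 0, 0, -0.5], [-0.018, 0.047, 0, 0, 0, 0, -0.5], [-0.018, 0.047, 0, 0, 0, 0, -0.5], [-0.018, 0.047, 0, 0, 0, 0, -0.5], [-0.018, 0.047, 0, 0, 0, 0, -0.5], [-0.018, 0.047, 0, 0, 0, 0, -0.5], [-0.018, 0.047, 0, 0, 0, 0, -0.5], [-0.018, 0.046, 0, 0, 0, 0, -0.5]])

```text
t: 30.8
tcp_pos: [0.6541, 0.1526, 0.2009]
tool_rot: [0.016, 1.0, -0.0, -0.0]
force: [1.2, 0.1, -0.2]
finger_gap: 0.746
gripper_force: 0.0
```

Call:
apply_moves(plan=[[0, 0, 0, 0, 0, 0, -0.5], [0, 0, 0, 0, 0, 0, -0.5]])

```text
t: 31.05
tcp_pos: [0.6531, 0.1507, 0.2007]
tool_rot: [0.016, 1.0, -0.0, -0.001]
force: [-0.2, 0.4, 0.0]
finger_gap: 0.754
gripper_force: 0.0
```

```bash
python3 - <<'E'
from h import *
tile((0,0,np.radians(-90))); delta(.6536,.1506)
E
```

```text
tile home mm/deg [0.  0.4] -90.7 n 2 res [0.1 0.1] areas [166, 182]
t 31.1 tcp [0.6531 0.15   0.2009] home [-302.9  244.5] yaw x 178.08 F [1.4 0.  0.1]
tool delta mm [-0.4  0.6 -0. ] gap 0.749
```

Call:
apply_moves(plan=[[0, 0.001, 0.04, 0, 0, 0, -0.5], [0, 0, 0.04, 0, 0, 0, -0.5], [0, 0, 0.028, 0, 0, 0, -0.5], [0, 0, 0, 0, 0, 0, -0.5], [0, 0, 0, 0, 0, 0, 1], [0, 0, 0, 0, 0, 0, 1], [0, 0, 0, 0, 0, 0, 1], [0, 0, 0, 0, 0, 0, 1]])

```text
t: 32.1
tcp_pos: [0.6554, 0.1517, 0.0953]
tool_rot: [0.016, 1.0, -0.0, 0.002]
force: [0.5, -1.9, 6.2]
finger_gap: 0.433
gripper_force: 60.7
```

Call:
apply_moves(plan=[[0, 0, -0.005, 0, 0, 0, 1], [0, 0, -0.005, 0, 0, 0, 1], [0, 0, -0.005, 0, 0, 0, 1], [0, 0, 0, 0, 0, 0, 1]])

```text
t: 32.6
tcp_pos: [0.6541, 0.1522, 0.1087]
tool_rot: [0.016, 1.0, 0.0, 0.0]
force: [-0.2, -0.3, -1.3]
finger_gap: 0.436
gripper_force: 60.1
```

Call:
apply_moves(plan=[[0.01, 0, 0, 0, 0, 0, 1], [0.01, 0, 0, 0, 0, 0, 1], [0.01, 0, 0, 0, 0, 0, 1], [0.01, 0, 0, 0, 0, 0, 1], [0.01, 0, 0, 0, 0, 0, 1], [0.01, 0, 0, 0, 0, 0, 1], [0, 0, -0.03, 0, 0, 0, 1], [0, 0, -0.015, 0, 0, 0, 1]])

```text
t: 33.6
tcp_pos: [0.5945, 0.1541, 0.1548]
tool_rot: [0.016, 1.0, 0.0, 0.001]
force: [1.0, 0.5, -3.0]
finger_gap: 0.438
gripper_force: 60.4
```

Call:
apply_moves(plan=[[0.027, -0.043, 0, 0, 0, 0, 1], [0.027, -0.043, 0, 0, 0, 0, 1], [0.027, -0.043, 0, 0, 0, 0, 1], [0.027, -0.043, 0, 0, 0, 0, 1], [0.027, -0.043, 0, 0, 0, 0, 1], [0.026, -0.043, 0, 0, 0, 0, 1], [0.026, -0.043, 0, 0, 0, 0, 1], [0, 0, 0, 0, 0, -0.14, 1]])

```text
t: 34.6
tcp_pos: [0.3961, -0.1437, 0.1537]
tool_rot: [-0.053, 0.999, -0.001, 0.0]
force: [0.3, 0.3, -1.9]
finger_gap: 0.438
gripper_force: 61.1
```

Call:
apply_moves(plan=[[0, 0, 0, 0, 0, 0, 1], [0, 0, 0, 0, 0, 0, 1]])

```text
t: 34.85
tcp_pos: [0.3975, -0.1405, 0.1535]
tool_rot: [-0.053, 0.999, -0.0, 0.0]
force: [0.3, -0.1, -1.5]
finger_gap: 0.438
gripper_force: 61.1
```

```bash
python3 - <<'E'
from h import *
tile((0,0,np.radians(-90))); delta(.3973,-.1412)
E
```

```text
tile home mm/deg [1.3 0.5] -89.1 n 2 res [1. 1.] areas [136, 182]
t 34.9 tcp [ 0.3975 -0.1403  0.1535] home [-45.9 -44.6] yaw x -173.88 F [ 0.7  0.  -2.1]
tool delta mm [ 0.3 -0.9  0. ] gap 0.438
```

Call:
apply_moves(plan=[[0, -0.001, 0.04, 0, 0, 0, 1], [0, 0, 0.04, 0, 0, 0, 1], [0, 0, 0.025, 0, 0, 0, 1], [0, 0, 0.008, 0, 0, 0, 1], [0, 0, 0.001, 0, 0, 0, 1], [0, 0, 0.001, 0, 0, 0, 1], [0, 0, 0.001, 0, 0, 0, 1], [0, 0, 0, 0, 0, 0, 1]])

```text
t: 35.9
tcp_pos: [0.3979, -0.142, 0.0385]
tool_rot: [-0.054, 0.999, -0.001, 0.001]
force: [0.6, 0.6, 6.7]
finger_gap: 0.438
gripper_force: 61.7
```

Call:
apply_moves(plan=[[0, 0, 0, 0, 0, 0, -0.4], [0, 0, 0, 0, 0, 0, -0.4], [0, 0, 0, 0, 0, 0, -0.4], [0, 0, -0.02, 0, 0, 0, -0.4], [0, 0, -0.045, 0, 0, 0, -0.4], [0, 0, -0.05, 0, 0, 0.07, -0.4], [0, 0, -0.05, 0, 0, 0.07, -0.4]])

```text
t: 36.78
tcp_pos: [0.3968, -0.1414, 0.2037]
tool_rot: [0.018, 1.0, 0.0, -0.0]
force: [1.1, -1.1, 0.2]
finger_gap: 0.696
gripper_force: 0.0
```

Call:
apply_moves(plan=[[-0.031, 0.048, 0, 0, 0, 0, -0.5], [-0.031, 0.048, 0, 0, 0, 0, -0.5], [-0.031, 0.048, 0, 0, 0, 0, -0.5], [-0.031, 0.048, 0, 0, 0, 0, -0.5], [-0.031, 0.048, 0, 0, 0, 0, -0.5], [-0.031, 0.048, 0, 0, 0, 0, -0.5], [-0.03, 0.049, 0, 0, 0, 0, -0.5], [-0.03, 0.049, 0, 0, 0, 0, -0.5]])

```text
t: 37.78
tcp_pos: [0.6562, 0.2376, 0.2017]
tool_rot: [0.016, 1.0, -0.0, -0.001]
force: [0.7, -0.5, -0.6]
finger_gap: 0.751
gripper_force: 0.0
```

Call:
apply_moves(plan=[[0, 0, 0, 0, 0, 0, -0.5], [0, 0, 0, 0, 0, 0, -0.5]])

```text
t: 38.02
tcp_pos: [0.6547, 0.2357, 0.2013]
tool_rot: [0.016, 1.0, -0.001, -0.001]
force: [-1.3, -0.8, 0.3]
finger_gap: 0.744
gripper_force: 0.0
```

```bash
python3 - <<'E'
from h import *
print(toh([p for p,_ in pads()]).round(4)); delta(.6564,.2356)
E
```

```text
[[-0.0444  0.0458]]
t 38.08 tcp [0.6546 0.235  0.2016] home [-387.1  256.3] yaw x 178.09 F [ 0.5 -0.3  0.1]
tool delta mm [-1.7  0.6 -0. ] gap 0.747
```

Call:
apply_moves(plan=[[-0.002, 0.001, 0.04, 0, 0, 0, -0.5], [0, 0, 0.04, 0, 0, 0, -0.5], [0, 0, 0.029, 0, 0, 0, -0.5], [0, 0, 0, 0, 0, 0, -0.5], [0, 0, 0, 0, 0, 0, 1], [0, 0, 0, 0, 0, 0, 1], [0, 0, 0, 0, 0, 0, 1], [0, 0, 0, 0, 0, 0, 1]])

```text
t: 39.08
tcp_pos: [0.6593, 0.2368, 0.0956]
tool_rot: [0.016, 1.0, 0.0, 0.002]
force: [-0.5, -2.1, 6.6]
finger_gap: 0.432
gripper_force: 60.8
```

Call:
apply_moves(plan=[[0, 0, -0.005, 0, 0, 0, 1], [0, 0, -0.005, 0, 0, 0, 1], [0, 0, -0.005, 0, 0, 0, 1], [0, 0, 0, 0, 0, 0, 1]])

```text
t: 39.58
tcp_pos: [0.658, 0.2371, 0.1086]
tool_rot: [0.016, 1.0, 0.0, 0.0]
force: [0.8, 0.3, -3.5]
finger_gap: 0.432
gripper_force: 60.2
```

Call:
apply_moves(plan=[[0.01, 0, 0, 0, 0, 0, 1], [0.01, 0, 0, 0, 0, 0, 1], [0.01, 0, 0, 0, 0, 0, 1], [0.01, 0, 0, 0, 0, 0, 1], [0.01, 0, 0, 0, 0, 0, 1], [0.01, 0, 0, 0, 0, 0, 1], [0, 0, -0.03, 0, 0, 0, 1], [0, 0, -0.015, 0, 0, 0, 1]])

```text
t: 40.58
tcp_pos: [0.5985, 0.2392, 0.1549]
tool_rot: [0.016, 1.0, 0.0, 0.001]
force: [-0.2, -0.4, -3.0]
finger_gap: 0.433
gripper_force: 60.6
```

Call:
apply_moves(plan=[[0.014, -0.053, 0, 0, 0, 0, 1], [0.014, -0.053, 0, 0, 0, 0, 1], [0.014, -0.053, 0, 0, 0, 0, 1], [0.014, -0.053, 0, 0, 0, 0, 1], [0.014, -0.053, 0, 0, 0, 0, 1], [0.014, -0.053, 0, 0, 0, 0, 1], [0.015, -0.054, 0, 0, 0, 0, 1], [0, 0, 0, 0, 0, -0.14, 1]])

```text
t: 41.58
tcp_pos: [0.4866, -0.134, 0.1539]
tool_rot: [-0.052, 0.999, -0.001, 0.001]
force: [-0.1, 0.7, -3.1]
finger_gap: 0.435
gripper_force: 61.7
```

Call:
apply_moves(plan=[[0, 0, 0, 0, 0, 0, 1], [0, 0, 0, 0, 0, 0, 1]])

```text
t: 41.82
tcp_pos: [0.4869, -0.1291, 0.1535]
tool_rot: [-0.053, 0.999, -0.0, 0.0]
force: [-0.1, 1.1, -2.9]
finger_gap: 0.437
gripper_force: 61.7
```

```bash
python3 - <<'E'
from h import *
print(toh([p for p,_ in pads()] or [[0,0]]).round(4)); delta(.4866,-.1303)
E
```

```text
[[-0.0434  0.0458]]
t 41.88 tcp [ 0.4869 -0.1289  0.1535] home [-46.3  45.5] yaw x -173.87 F [-0.4  0.6 -2.4]
tool delta mm [ 0.5 -1.3  0. ] gap 0.438
```

Call:
apply_moves(plan=[[0, -0.001, 0.04, 0, 0, 0, 1], [0, 0, 0.04, 0, 0, 0, 1], [0, 0, 0.025, 0, 0, 0, 1], [0, 0, 0.008, 0, 0, 0, 1], [0, 0, 0.001, 0, 0, 0, 1], [0, 0, 0.001, 0, 0, 0, 1], [0, 0, 0.001, 0, 0, 0, 1], [0, 0, 0, 0, 0, 0, 1]])

```text
t: 42.88
tcp_pos: [0.4877, -0.1308, 0.0388]
tool_rot: [-0.054, 0.999, -0.001, 0.001]
force: [0.3, 2.3, 5.2]
finger_gap: 0.432
gripper_force: 62.4
```

Contact. Release, back off and look.

Call:
apply_moves(plan=[[0, 0, 0, 0, 0, 0, -0.4], [0, 0, 0, 0, 0, 0, -0.4], [0, 0, 0, 0, 0, 0, -0.4], [0, 0, -0.02, 0, 0, 0, -0.4], [0, 0, -0.045, 0, 0, 0, -0.4], [0, 0, -0.05, 0, 0, 0.07, -0.4], [0, 0, -0.05, 0, 0, 0.07, -0.4], [0, 0.06, 0, 0, 0, 0, -0.4]])

```text
t: 43.88
tcp_pos: [0.4932, -0.0745, 0.2065]
tool_rot: [0.02, 1.0, -0.003, 0.006]
force: [0.4, 0.9, -0.3]
finger_gap: 0.701
gripper_force: 0.0
```

Call:
apply_moves(plan=[[0, 0.06, 0, 0, 0, 0, -0.4], [0, 0.06, 0, 0, 0, 0, -0.4], [0, 0, 0, 0, 0, 0, -0.4], [0, 0, 0, 0, 0, 0, -0.4]])

```text
t: 44.38
tcp_pos: [0.4927, 0.0492, 0.2022]
tool_rot: [0.016, 1.0, -0.0, -0.0]
force: [0.3, -0.0, 0.9]
finger_gap: 0.702
gripper_force: 0.0
```

```bash
python3 - <<'E'
from h import *
tcp(); snap("scene","l.png",(90,170,230,310),4.2)
E
```

```text
t 44.38 tcp [0.4927 0.0492 0.2022] home [-222.4   72.9] yaw x 178.18 F [ 0.3 -0.   0.9]
```

View pics/l.png

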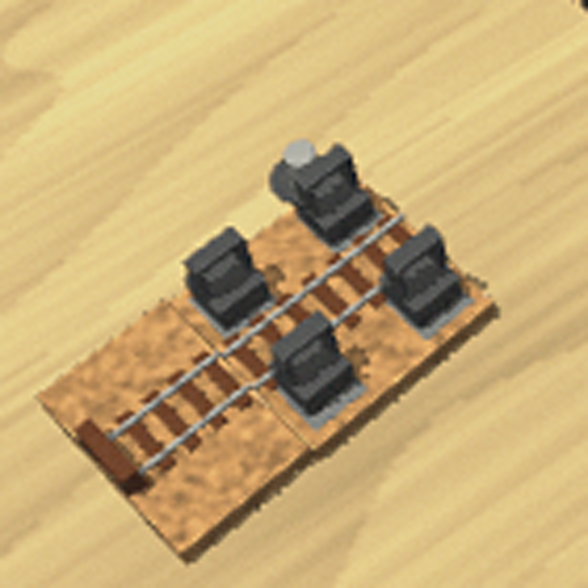

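The picture shows all four weights upright on their pads at (325,205), (425,280), (228,280) and (315,365). The tile is still butted and the rails run straight on at (215,355).

```bash
python3 -c "
from station import *
print(sign_off())"
```

```text
the job is handed in; nothing more can be done
None
```

The tile was turned against the post and butted in line with the lead track while the weights still hung. All four weights now stand upright on their own pads, and the job is handed in (no verdict was returned).

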